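Turn the divider of the demonstration folder

TASK

An open ring binder lies on the demonstration table and its top right-hand divider, a stiff grey plastic leaf, stands ajar. With the fingertips, push that one leaf up from underneath, over the rings and down on the left-hand side, and press it until it lies flat on the left-hand pages, then draw back. Only push and press, gently: do not pinch or pick up the leaf, leave the divider lying beneath it where it is, do not lift or drag the binder, and leave the other things on the table alone.

Things in the scene. Friction and masses are not known exactly. Their poses are not given: they have to be found in the camera images.
- binder: the open ring binder, loose on the table, about 1.1 kg: black covers 232 mm along the spine, 403 mm wide when open, 3 mm thick, flat on the table. Origin: under the middle of the spine. x runs along the spine, away from the reader; y to the left-hand side (right-hand side is -y); z up. On each side lies a block of paper 210 x 148 mm, from 12 to 160 mm from the spine line
- ring_centre (a point): middle of the ring centre line, about which the dividers turn: parallel to the binder's x, above the spine, 27 mm above the table. The three steel rings have 20 mm radius and reach 49 mm above the table
- top_leaf (a joint): angle (rad) of the top divider about the ring centre line: 0 flat on the right, 1.57 upright, 3.14 flat on the left; starts at 0.28 to 0.7. A rigid grey plate 210 mm along the spine, 3 mm thick, 130 g, from 13 to 175 mm from the ring centre line. Its holes are tight on the rings: it stays at any angle where it is left; 1 to 2 N at the outer edge turns it
- top_leaf_edge (a point): middle of the outer long edge of the top divider, 175 mm from the ring centre line
- top_leaf_tab (a point): middle of the outer end of the top divider's index tab; the tab is 46 mm long, sticks out 15 mm beyond the outer edge (to 190 mm from the ring centre line) and sits 62 mm towards the reader from the leaf's middle
- under_leaf (a joint): angle of the next divider, an identical plate with its tab near the middle of its edge; it starts at 0, flat on the right-hand pages with its upper face 25.5 mm above the table, and must stay there (it would turn just as easily)
- left_page (a point): centre of the top face of the left-hand block of paper, 25.5 mm above the table, where the leaf is to lie. Leaf and paper give a little when pressed: about 1 mm per 2.5 N at 125 mm from the ring centre line, stiffer nearer the rings
- white_bottle: white plastic bottle with blue cap, 68 mm diameter, 150 mm high, beyond the far edge of the binder; origin under its centre
- amber_bottle: brown glass bottle with blue cap, 54 mm diameter, 115 mm high, beyond the far edge of the binder; origin under its centre
- beaker: glass beaker, 66 mm diameter, 90 mm high, beyond the far edge of the binder; origin under its centre
- mortar: white porcelain mortar, 86 mm diameter, 52 mm high, on a low wooden board (240 x 120 x 14 mm) that lies on the table beside the binder, left or right of it; origin under its centre
- timer: flat white timer, 62 x 68 x 16 mm, lying on the same board; origin under its centre
- spoon: steel spoon with a wooden handle, 170 mm long, lying on the table beyond the board; origin under its middle

How it is judged (in metres and radians):
On the way, in this order (a step that is already met when the one before it is completed fails the run):
1. the top divider has been pushed past upright by the fingers (value of joint top_leaf above 1.7 rad and contact force between the fingers and binder above 0.1 N).
2. it lies flat on the left-hand pages (value of joint top_leaf above 3.04 rad), for 0.2 s.
At the end, for the whole second after the job is handed in: the top divider lies on the left-hand side within 0.1 rad of flat, the divider beneath it is still flat on the right (within 0.08 rad), and the binder rests flat on the table within 15 mm of where it was (value of joint top_leaf above 3.04 rad and value of joint under_leaf below 0.08 rad and distance of binder from where it was at the start of the episode below 0.015 m and height (world z) of binder below 0.006 m and angle between binder's own z axis and vertical below 0.03 rad and linear speed of binder below 0.01 m/s); the robot touches nothing.
It fails at once if the divider beneath was raised (value of joint under_leaf above 0.2 rad).
It fails at once if the binder was lifted (height (world z) of binder above 0.012 m or angle between binder's own z axis and vertical above 0.06 rad).
It fails at once if the binder was dragged more than 15 mm (distance of binder from where it was at the start of the episode above 0.015 m).
It fails at once if the binder or leaf was pinched or pressed with more than 30 N (contact force between the fingers and binder above 30 N).
It fails at once if something else on the table was moved more than 20 mm or knocked over (distance of any of white_bottle, amber_bottle, beaker, mortar, timer, spoon from where it was at the start of the episode above 0.02 m or angle between any of white_bottle, amber_bottle, beaker's own z axis and vertical above 0.5 rad).
It also fails if it takes over 42 s, if anything falls off the work surface, if the arm or the gripper's body presses on something with over 40 N, if the wrist force passes 120 N, or if a joint passes its speed limit or range.

ROBOT

A 6-joint arm with a two-finger parallel gripper is mounted at the origin on the work surface. World frame = base frame: x ahead of the robot, y to its left, z up, the work surface at z = 0. Lengths are in m, angles in degrees, forces in N, time in s.
With the tool pointing down it reaches from about 0.35 to 0.725 m from the base axis. Payload 6 kg.
Tool frame: the origin (TCP) lies midway between the tips of the shut fingers; the grasp point (between the pads) lies 19 mm behind it; z points along the fingers, y is the line along which they close (so a half turn about z gives the same grasp; the last joint's range is limited). The gripper opens to 85 mm and grips with 20 to 120 N. Pads are 22 mm wide; open, the fingers measure 114 mm over their backs; the gripper's body (76 mm by 85 mm) begins 54 mm behind the grasp point. The pads swing forward as they close: fully open they stand 13 mm farther back than shut.
Start: joints at [-48.719, 2.303, 4.859, 0, -92.561, -19.12], TCP at [0.226, -0.556, 0.231] pointing down, gripper open.
Joint ranges: [-146.85, 146.85], [-73.84, 115.35], [-62.03, 85.46], [-188.31, 113.3], [-161.28, -10.13], [-171.36, 171.36]. Speed limits (degrees/s): [147.25, 147.25, 172.46, 180, 180, 180].

INTERFACE

Orientations are given as [roll, pitch, yaw] about the fixed x, y, z axes, in that order (R = Rz(yaw) Ry(pitch) Rx(roll)).
In Python, from plant import telemetry, viewer, order, nets gives the robot as it stands. The module is installed in compiled form; this text tells all that it offers.
- The arm moves only by the tool send_rows, never from a script. Its argument "increments" is a list of rows, each an object of numbers: "dx", "dy", "dz": the shift along the tool's x, y, z in mm; "ax", "ay", "az": the turn, a rotation vector about the tool's x, y, z in degrees; "fingers": the closure, from -1 (fully open) to 1 (shut). A call has 1 to 20 rows; each row shifts and turns the commanded pose from where the row before left it, along the tool's axes as they then stand; what a row does not reach is not made up. A row lasts 1/10 s, in which the tool goes at most 50 mm and 8.59 degrees, less where a joint would pass 70% of its speed; a pose out of reach is approached as far as the arm can. A call is refused whole if a number of a shift passes 50 or a number of a turn 8.59, either way. A call with a gripper value outside its range is refused whole. The fingers move at their own pace and stop on an object; "grip_force" is the grip in N (left out, the last holds). Time passes only in rows, so rows that do not move let the fingers close. It gives the time, the measured TCP pose, the force, the opening and the grip force at its end, in the units of the state.
- telemetry.get_obs(): the state, without advancing time (a new reading comes with each control period).
- viewer.camera(name): name is "scene" or "top"; returns the picture (400x640x3 uint8, red, green, blue); there is no depth.
- viewer.calibration(name): a dict with "K" (3x3 intrinsics, pixels), "k1" (the pictures are not rectified: a ray, as slopes to the right and down, at radius r is drawn at 1 + k1 r^2 times it, then the intrinsics apply), "origin" and "orientation" of the camera in the world. Camera axes: x right, y down, z forward; pixel columns grow to the right and rows downward; lengths in m; the calibration is good to about 2 mm. A picture is of the moment at which its call begins. calibration takes no time and is no camera call.
- order.job_done(): hands the job in; it is judged then, once.
Trained networks look in the newest picture that a camera, given by its name, has taken for a name from the list of things; names that differ only in an ending like _2 or _b are one class to them, and where a whole thing is asked for, a point or a joint stands for the part that bears it (a point fixed in the world has none). Each returns a list of dicts, best first, with "conf" (0 to 1); they miss things now and then, are a little off and sometimes report something else, mostly with a low value. They report only what shows in the picture. A call takes as long as a camera call.
- nets.recognise(camera, target): "rect" ([centre column, centre row, width, height] in pixels, round what is visible of it).
- nets.outline_of(camera, target): "mask" (400x640 bool, what is visible of it) and "rect" ([centre column, centre row, width, height] in pixels, round what is visible of it).
- nets.place_of(camera, target): "xy" ([column, row] in pixels: a listed point, or the origin of a listed thing).
The state is a dict: "time": time; "joint_pos": joint angles; "dq": joint speeds; "tau": joint torques, N m; "tool_pos": TCP position; "tcp_rot": TCP orientation; "ft_force": force on the tool from outside, world axes, zero at the start; "moment": the same for the moment, N m; "width": opening from 0.0 (shut) to 1.0 (fully open); "grasp_force": force on a finger pad.
Only numpy, scipy, OpenCV 4.12 (cv2) and the standard library are available. Lean on these libraries where they do the work, as an engineer would, in place of code of your own. Each camera call takes 0.05 s, during which the arm holds its last target. There are 200 camera calls.

## Working session

There is one attempt and no reset: what is moved stays moved. The work goes in short steps, Python scripts to look and compute and a tool call to move; the robot and the scene stay as the last step left them, time stands still between calls to the robot, and variables do not carry over. Pictures are saved under pics/ and viewed, at most 10 in all, crops included, and the job is handed in when it is done.

Besides the shell and the picture viewer there is one more tool, called after "Request:" by a JSON object that holds its "method" and its "body". send_rows: Moves the arm, as the interface text tells. Its arguments: {"type":"object","properties":{"increments":{"type":"array"},"grip_force":{"type":"number"}},"required":["increments"]}

```bash
mkdir -p pics
cat > h.py <<'E'
import numpy as np, cv2
from plant import telemetry, viewer, order, nets
from scipy.spatial.transform import Rotation as R
def cal(n):
    c=viewer.calibration(n); o=np.array(c["orientation"],float)
    M=o if o.shape==(3,3) else R.from_euler('xyz',o,degrees=True).as_matrix()
    return np.array(c["K"]),c["k1"],np.array(c["origin"]),M
def ray(n,p):
    K,k1,o,M=cal(n); d=np.array([(p[0]-K[0,2])/K[0,0],(p[1]-K[1,2])/K[1,1]]); u=d.copy()
    for _ in range(20): u=d/(1+k1*(u@u))
    return o,M@np.array([u[0],u[1],1])
def atz(n,p,z):
    o,v=ray(n,p); return o+v*(z-o[2])/v[2]
def tri(pa,pb,a="scene",b="top"):
    o1,v1=ray(a,pa);o2,v2=ray(b,pb)
    s=np.linalg.lstsq(np.c_[v1,-v2],o2-o1,rcond=None)[0]
    x,y=o1+s[0]*v1,o2+s[1]*v2
    return (x+y)/2,np.linalg.norm(x-y)
def proj(n,X):
    K,k1,o,M=cal(n); c=M.T@(np.array(X)-o); u=c[:2]/c[2]; u=u*(1+k1*(u@u)); return K[:2,:2]@u+K[:2,2]
E
python3 - <<'E'
from h import *
np.set_printoptions(precision=3,suppress=True)
for n in("scene","top"):
    im=viewer.camera(n); cv2.imwrite(f"pics/{n}0.png",im[:,:,::-1]); print(n,viewer.calibration(n))
P={}
for t in "binder ring_centre top_leaf_edge top_leaf_tab left_page mortar timer white_bottle amber_bottle beaker spoon".split():
    for n in("scene","top"):
        r=nets.place_of(n,t); P[t,n]=r[0]["xy"] if r else None
        print(t,n,[(np.round(q["xy"],1),round(q["conf"],2)) for q in r[:2]])
    if P[t,"scene"] is not None and P[t,"top"] is not None: print("   ",*tri(P[t,"scene"],P[t,"top"]))
print(telemetry.get_obs())
E
```

```text
scene {'K': array([[368.527,   0.   , 320.67 ],
       [  0.   , 368.527, 201.027],
       [  0.   ,   0.   ,   1.   ]]), 'k1': -0.06972042854680284, 'origin': array([ 1.187, -0.313,  0.855]), 'orientation': array([-140.024,   -0.753,   67.791])}
top {'K': array([[489.83 ,   0.   , 314.395],
       [  0.   , 489.83 , 197.284],
       [  0.   ,   0.   ,   1.   ]]), 'k1': -0.12505586318932635, 'origin': array([ 0.463, -0.041,  1.177]), 'orientation': array([-175.016,   -1.241,  -88.836])}
binder scene [(array([270.7, 214.3]), 0.72)]
binder top [(array([363.3, 214.1]), 0.74)]
    [ 0.527 -0.186  0.006] 0.005762565739450015
ring_centre scene [(array([266.8, 209. ]), 0.7)]
ring_centre top [(array([365.4, 220.3]), 0.84)]
    [ 0.511 -0.191  0.015] 0.007839212176907103
top_leaf_edge scene [(array([210.8, 214.9]), 0.89)]
top_leaf_edge top [(array([438.7, 211.7]), 0.81), (array([366.3, 218.1]), 0.5)]
    [ 0.532 -0.347  0.085] 0.0032017510936816125
top_leaf_tab scene [(array([199.6, 195.6]), 0.7)]
top_leaf_tab top [(array([450.1, 236.4]), 0.81), (array([437.3, 212.1]), 0.23)]
    [ 0.477 -0.3
[... 877 characters left out ...]
p [(array([360.3, 151.6]), 0.85)]
    [ 0.679 -0.173  0.008] 0.0024283693534554447
spoon scene [(array([420.8, 236.5]), 0.58), (array([210.9, 214.9]), 0.34)]
spoon top [(array([216.9, 119.6]), 0.65)]
    [0.753 0.18  0.001] 0.0033032961665276895
{'time': 1.2, 'joint_pos': array([-48.718,   2.303,   4.86 ,   0.001, -92.563, -19.12 ]), 'dq': array([-0.084, -0.065, -0.078,  0.085, -0.022, -0.057]), 'tau': array([  0.   , -36.793,  34.744,   6.933,  -0.001,  -0.   ]), 'tool_pos': array([ 0.226, -0.556,  0.231]), 'tcp_rot': array([ 179.995,   -0.003, -157.838]), 'ft_force': array([-0.411, -0.15 , -0.293]), 'moment': array([-0.025,  0.057, -0.001]), 'grasp_force': 0.0, 'width': 1.0024129136990272}
```

View pics/scene0.png

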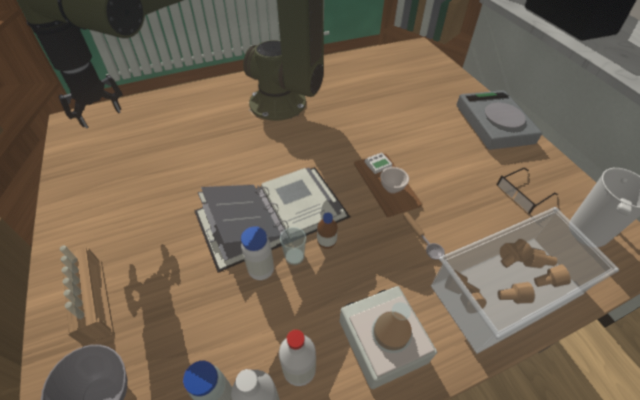

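View pics/top0.png

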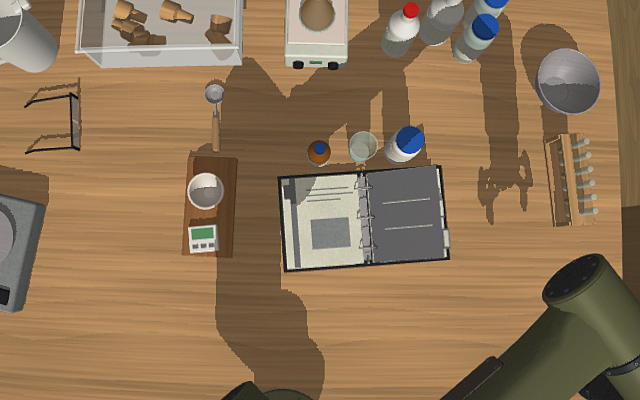

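The scene view shows the binder at about (270, 215) with its grey leaf ajar on the right. In the top view the cover corners are at about (279,178), (285,271), (449,258) and (440,166), with the ring line at column 365. The mortar and timer board is on the left, and the bottles are beyond the far edge. Next I fit the binder pose and leaf angle to all the points.

```bash
cat > fit.py <<'E'
from h import *
from scipy.optimize import least_squares
np.set_printoptions(precision=3,suppress=True)
loc=lambda th:{"b":(0,0,0),"rc":(0,0,.027),"e":(0,-.175*np.cos(th),.027+.175*np.sin(th)),
 "t":(-.062,-.19*np.cos(th),.027+.19*np.sin(th)),"lp":(0,.086,.0255),
 "c1":(.116,.2015,.003),"c2":(-.116,.2015,.003),"c3":(-.116,-.2015,.003),"c4":(.116,-.2015,.003)}
obs=[("scene","b",270.7,214.3),("top","b",363.3,214.1),("scene","rc",266.8,209),("top","rc",365.4,220.3),
("scene","e",210.8,214.9),("top","e",438.7,211.7),("scene","t",199.6,195.6),("top","t",450.1,236.4),
("scene","lp",295.9,197.1),("top","lp",328.5,217.4),("top","c1",279,178),("top","c2",285,271),("top","c3",449,259),("scene","c2",313,168),("scene","c1",348,215),("scene","c4",219,264)]
def res(p):
    L=loc(p[3]); r=R.from_euler('z',p[2])
    return np.concatenate([proj(o[0],r.apply(L[o[1]])+[p[0],p[1],0])-o[2:] for o in obs])
s=least_squares(res,[.52,-.19,0.05,.4],loss="soft_l1")
print(s.x,np.degrees(s.x[2])); 
for o,e in zip(obs,res(s.x).reshape(-1,2)): print(o[:2],e.round(1))
E
python3 fit.py
```

```text
[ 0.519 -0.186  0.1    0.42 ] 5.716857457432064
('scene', 'b') [ 0.2 -0.7]
('top', 'b') [1.  3.9]
('scene', 'rc') [ 3.3 -1.2]
('top', 'rc') [ 0.3 -2.8]
('scene', 'e') [ 0.4 -2.4]
('top', 'e') [ 1.6 -1.4]
('scene', 't') [-0.6  1.2]
('top', 't') [-0.4  1. ]
('scene', 'lp') [1.1 0.6]
('top', 'lp') [0.8 3. ]
('top', 'c1') [-1.7 -1.4]
('top', 'c2') [-0.5  2.1]
('top', 'c3') [ 1.7 -0.1]
('scene', 'c2') [ 0.8 -2. ]
('scene', 'c1') [2.1 0.8]
('scene', 'c4') [-2.  8.]
```

```bash
cat > plan.py <<'E'
from h import *
import json
BX,BY,YAW,XO=.519,-.186,np.radians(5.7),-.02
B=R.from_euler('z',YAW)
def pose(r,z,phi):
    f=np.radians(phi); zt=B.apply([0,np.cos(f),-np.sin(f)]); yt=B.apply([-1,0,0])
    return B.apply([XO,-r,z])+[BX,BY,0], R.from_matrix(np.c_[np.cross(yt,zt),yt,zt])
def leaf(thd,s=.025,h=.011,rho=.135,press=0):
    t=np.radians(thd); e=np.array([np.cos(t),np.sin(t)]); n=np.array([np.sin(t),-np.cos(t)])
    phi=np.clip(thd,45,90); f=np.radians(phi); d=np.array([np.cos(f),np.sin(f)]); m=np.array([np.sin(f),-np.cos(f)])
    if thd<45: T=.175*e-s*d+h*m
    elif thd<=90: T=(.175-s)*e+(h+.0015)*n
    else:
        rr=max(rho,.175-s-.0005*(thd-90)); T=rr*e+np.array([h,0])+.0015*n
    return T[0],T[1]+.027,phi
def rows(wps,start=None):
    o=telemetry.get_obs(); p=np.array(o["tool_pos"]); q=R.from_euler('xyz',o["tcp_rot"],degrees=True)
    if start: p,q=pose(*start)
    out=[]
    for (w,n) in wps:
        P,Q=pose(*w)
        for k in range(n):
            f=1/(n-k); d=q.inv().apply(P-p)*f*1000; a=np.degrees((q.inv()*Q).as_rotvec())*f
            d,a=d.round(0),a.round(1); p=p+q.apply(d/1000); q=q*R.from_rotvec(np.radians(a))
            row={k_:float(v) for k_,v in zip(("dx","dy","dz","ax","ay","az"),[*d,*a]) if v}
            row["fingers"]=1; out.append(row)
    print(len(out)); print(json.dumps(out).replace(" ","").replace(".0,",",").replace(".0}","}"))
E
python3 - <<'E'
from plan import *
for w in [(.30,.22,45),(.156,.066,45)]: print(pose(*w)[0], pose(*w)[1].as_euler('xyz',degrees=True))
rows([((.30,.22,70),12),((.27,.18,45),6)])
E
```

```text
[ 0.52889481 -0.48650307  0.22      ] [180.   45.  -84.3]
[ 0.51459277 -0.34321506  0.066     ] [180.   45.  -84.3]
18
[{"dx":-26,"dy":-4,"dz":1,"ax":-1.1,"ay":-1.4,"az":-6.1,"fingers":1},{"dx":-25,"dy":-7,"dz":1,"ax":-1.1,"ay":-1.4,"az":-6.1,"fingers":1},{"dx":-24,"dy":-10,"dz":2,"ax":-1.1,"ay":-1.4,"az":-6.1,"fingers":1},{"dx":-23,"dy":-12,"dz":2,"ax":-1.1,"ay":-1.4,"az":-6.1,"fingers":1},{"dx":-21,"dy":-14,"dz":3,"ax":-1,"ay":-1.4,"az":-6,"fingers":1},{"dx":-20,"dy":-17,"dz":3,"ax":-1,"ay":-1.4,"az":-6.1,"fingers":1},{"dx":-18,"dy":-19,"dz":3,"ax":-1.1,"ay":-1.5,"az":-6,"fingers":1},{"dx":-15,"dy":-20,"dz":3,"ax":-1,"ay":-1.4,"az":-6.1,"fingers":1},{"dx":-13,"dy":-22,"dz":3,"ax":-1.1,"ay":-1.5,"az":-6,"fingers":1},{"dx":-11,"dy":-23,"dz":3,"ax":-1,"ay":-1.4,"az":-6.1,"fingers":1},{"dx":-8,"dy":-24,"dz":2,"ax":-1.1,"ay":-1.5,"az":-6,"fingers":1},{"dx":-5,"dy":-25,"dz":2,"ax":-1,"ay":-1.4,"az":-6.1,"fingers":1},{"dx":-2,"dz":8,"ay":-4.2,"fingers":1},{"dx":-2,"dz":8,"ay":-4.2,"fingers":1},{"dx":-1,"dz":8,"ay":-4.1,"fingers":1},{"dx":-1,"dz":9,"ay":-4.2,"fingers":1},{"dz":8,"ay":-4.1,"fingers":1},{"dz":9,"ay":-4.2,"fingers":1}]
```

Request:
{"method": "send_rows", "body": {"increments": [{"dx": -26, "dy": -4, "dz": 1, "ax": -1.1, "ay": -1.4, "az": -6.1, "fingers": 1}, {"dx": -25, "dy": -7, "dz": 1, "ax": -1.1, "ay": -1.4, "az": -6.1, "fingers": 1}, {"dx": -24, "dy": -10, "dz": 2, "ax": -1.1, "ay": -1.4, "az": -6.1, "fingers": 1}, {"dx": -23, "dy": -12, "dz": 2, "ax": -1.1, "ay": -1.4, "az": -6.1, "fingers": 1}, {"dx": -21, "dy": -14, "dz": 3, "ax": -1, "ay": -1.4, "az": -6, "fingers": 1}, {"dx": -20, "dy": -17, "dz": 3, "ax": -1, "ay": -1.4, "az": -6.1, "fingers": 1}, {"dx": -18, "dy": -19, "dz": 3, "ax": -1.1, "ay": -1.5, "az": -6, "fingers": 1}, {"dx": -15, "dy": -20, "dz": 3, "ax": -1, "ay": -1.4, "az": -6.1, "fingers": 1}, {"dx": -13, "dy": -22, "dz": 3, "ax": -1.1, "ay": -1.5, "az": -6, "fingers": 1}, {"dx": -11, "dy": -23, "dz": 3, "ax": -1, "ay": -1.4, "az": -6.1, "fingers": 1}, {"dx": -8, "dy": -24, "dz": 2, "ax": -1.1, "ay": -1.5, "az": -6, "fingers": 1}, {"dx": -5, "dy": -25, "dz": 2, "ax": -1, "ay": -1.4, "az": -6.1, "fingers": 1}, {"dx": -2, "dz": 8, "ay": -4.2, "fingers": 1}, {"dx": -2, "dz": 8, "ay": -4.2, "fingers": 1}, {"dx": -1, "dz": 8, "ay": -4.1, "fingers": 1}, {"dx": -1, "dz": 9, "ay": -4.2, "fingers": 1}, {"dz": 8, "ay": -4.1, "fingers": 1}, {"dz": 9, "ay": -4.2, "fingers": 1}]}}

```text
invalid input at $.increments[12]: expected keys dx, dy, dz, ax, ay, az, fingers
```

Run:
```python
from plan import *
o=telemetry.get_obs(); print({k:np.round(o[k],3) for k in("time","joint_pos","tool_pos","tcp_rot","width")})
print(pose(.27,.18,45)[0])
rows([((.156,.066,45),10)])
```

```text
{'time': np.float64(1.2), 'joint_pos': array([-4.8718e+01,  2.3030e+00,  4.8600e+00,  1.0000e-03, -9.2563e+01,
       -1.9120e+01]), 'tool_pos': array([ 0.226, -0.556,  0.231]), 'tcp_rot': array([ 1.79995e+02, -3.00000e-03, -1.57838e+02]), 'width': np.float64(1.002)}
[ 0.52591522 -0.4566514   0.18      ]
10
[{"dx":-35,"dy":9,"dz":17,"ax":-2.9,"ay":-3.9,"az":-7,"fingers":1},{"dx":-34,"dy":4,"dz":19,"ax":-2.9,"ay":-3.8,"az":-6.9,"fingers":1},{"dx":-33,"dy":-1,"dz":21,"ax":-2.9,"ay":-3.9,"az":-7,"fingers":1},{"dx":-31,"dy":-7,"dz":23,"ax":-2.9,"ay":-3.8,"az":-6.9,"fingers":1},{"dx":-28,"dy":-11,"dz":25,"ax":-2.9,"ay":-3.8,"az":-7,"fingers":1},{"dx":-25,"dy":-16,"dz":26,"ax":-2.9,"ay":-3.9,"az":-6.9,"fingers":1},{"dx":-21,"dy":-20,"dz":27,"ax":-2.8,"ay":-3.8,"az":-7,"fingers":1},{"dx":-17,"dy":-24,"dz":27,"ax":-2.9,"ay":-3.9,"az":-6.9,"fingers":1},{"dx":-11,"dy":-27,"dz":27,"ax":-2.8,"ay":-3.8,"az":-7,"fingers":1},{"dx":-7,"dy":-29,"dz":26,"ax":-2.9,"ay":-3.9,"az":-6.9,"fingers":1}]
```

All seven keys are required in every row.

Request:
{"method": "send_rows", "body": {"increments": [{"dx": -26, "dy": -4, "dz": 1, "ax": -1.1, "ay": -1.4, "az": -6.1, "fingers": 1}, {"dx": -25, "dy": -7, "dz": 1, "ax": -1.1, "ay": -1.4, "az": -6.1, "fingers": 1}, {"dx": -24, "dy": -10, "dz": 2, "ax": -1.1, "ay": -1.4, "az": -6.1, "fingers": 1}, {"dx": -23, "dy": -12, "dz": 2, "ax": -1.1, "ay": -1.4, "az": -6.1, "fingers": 1}, {"dx": -21, "dy": -14, "dz": 3, "ax": -1, "ay": -1.4, "az": -6, "fingers": 1}, {"dx": -20, "dy": -17, "dz": 3, "ax": -1, "ay": -1.4, "az": -6.1, "fingers": 1}, {"dx": -18, "dy": -19, "dz": 3, "ax": -1.1, "ay": -1.5, "az": -6, "fingers": 1}, {"dx": -15, "dy": -20, "dz": 3, "ax": -1, "ay": -1.4, "az": -6.1, "fingers": 1}, {"dx": -13, "dy": -22, "dz": 3, "ax": -1.1, "ay": -1.5, "az": -6, "fingers": 1}, {"dx": -11, "dy": -23, "dz": 3, "ax": -1, "ay": -1.4, "az": -6.1, "fingers": 1}, {"dx": -8, "dy": -24, "dz": 2, "ax": -1.1, "ay": -1.5, "az": -6, "fingers": 1}, {"dx": -5, "dy": -25, "dz": 2, "ax": -1, "ay": -1.4, "az": -6.1, "fingers": 1}, {"dx": -2, "dy": 0, "dz": 8, "ax": 0, "ay": -4.2, "az": 0, "fingers": 1}, {"dx": -2, "dy": 0, "dz": 8, "ax": 0, "ay": -4.2, "az": 0, "fingers": 1}, {"dx": -1, "dy": 0, "dz": 8, "ax": 0, "ay": -4.1, "az": 0, "fingers": 1}, {"dx": -1, "dy": 0, "dz": 9, "ax": 0, "ay": -4.2, "az": 0, "fingers": 1}, {"dx": 0, "dy": 0, "dz": 8, "ax": 0, "ay": -4.1, "az": 0, "fingers": 1}, {"dx": 0, "dy": 0, "dz": 9, "ax": 0, "ay": -4.2, "az": 0, "fingers": 1}]}}

```text
time: 3.0
tool_pos: [0.5255, -0.4564, 0.1797]
tcp_rot: [-180.0, 45.2, -84.3]
ft_force: [0.3, -0.6, -0.4]
width: -0.001
grasp_force: 0.0
```

```bash
sed -i 's/ if v}/}/; s/row\["fingers"\]=1/row={k:v+0. for k,v in row.items()}; row["fingers"]=1/' plan.py
python3 - <<'E'
from plan import *
o=telemetry.get_obs(); print({k:np.round(o[k],3) for k in("time","joint_pos","tool_pos","tcp_rot","width","ft_force")})
print(pose(.27,.18,45)[0])
rows([((.156,.066,45),10)])
E
```

```text
{'time': np.float64(3.0), 'joint_pos': array([ -42.35 ,   51.422,   66.765,  -41.249, -134.029,   26.289]), 'tool_pos': array([ 0.525, -0.456,  0.18 ]), 'tcp_rot': array([-179.969,   45.154,  -84.267]), 'width': np.float64(-0.001), 'ft_force': array([ 0.336, -0.62 , -0.381])}
[ 0.52591522 -0.4566514   0.18      ]
10
[{"dx":0,"dy":0,"dz":16,"ax":0,"ay":0,"az":0,"fingers":1},{"dx":0,"dy":0,"dz":16,"ax":0,"ay":0,"az":0,"fingers":1},{"dx":0,"dy":0,"dz":16,"ax":0,"ay":0,"az":0,"fingers":1},{"dx":0,"dy":0,"dz":16,"ax":0,"ay":0,"az":0,"fingers":1},{"dx":0,"dy":0,"dz":16,"ax":0,"ay":0,"az":0,"fingers":1},{"dx":0,"dy":0,"dz":16,"ax":0,"ay":0,"az":0,"fingers":1},{"dx":0,"dy":0,"dz":16,"ax":0,"ay":0,"az":0,"fingers":1},{"dx":0,"dy":0,"dz":16,"ax":0,"ay":0.1,"az":0,"fingers":1},{"dx":0,"dy":0,"dz":16,"ax":0,"ay":0,"az":0,"fingers":1},{"dx":0,"dy":0,"dz":17,"ax":0,"ay":0.1,"az":0,"fingers":1}]
```

Request:
{"method": "send_rows", "body": {"increments": [{"dx": 0, "dy": 0, "dz": 16, "ax": 0, "ay": 0, "az": 0, "fingers": 1}, {"dx": 0, "dy": 0, "dz": 16, "ax": 0, "ay": 0, "az": 0, "fingers": 1}, {"dx": 0, "dy": 0, "dz": 16, "ax": 0, "ay": 0, "az": 0, "fingers": 1}, {"dx": 0, "dy": 0, "dz": 16, "ax": 0, "ay": 0, "az": 0, "fingers": 1}, {"dx": 0, "dy": 0, "dz": 16, "ax": 0, "ay": 0, "az": 0, "fingers": 1}, {"dx": 0, "dy": 0, "dz": 16, "ax": 0, "ay": 0, "az": 0, "fingers": 1}, {"dx": 0, "dy": 0, "dz": 16, "ax": 0, "ay": 0, "az": 0, "fingers": 1}, {"dx": 0, "dy": 0, "dz": 16, "ax": 0, "ay": 0, "az": 0, "fingers": 1}, {"dx": 0, "dy": 0, "dz": 16, "ax": 0, "ay": 0, "az": 0, "fingers": 1}, {"dx": 0, "dy": 0, "dz": 16, "ax": 0, "ay": 0, "az": 0, "fingers": 1}]}}

```text
time: 4.0
tool_pos: [0.5142, -0.3434, 0.0663]
tcp_rot: [-180.0, 45.0, -84.3]
ft_force: [0.6, 0.0, 0.5]
width: 0.002
grasp_force: 0.0
```

Run:
```python
from plan import *
o=telemetry.get_obs(); print({k:np.round(o[k],3) for k in("time","joint_pos","tool_pos","tcp_rot","ft_force")})
im=viewer.camera("scene")[:,:,::-1]; im2=viewer.camera("top")[:,:,::-1]
a=cv2.resize(im[140:290,140:380],None,fx=3,fy=3)[:, :720]; b=cv2.resize(im2[140:290,260:500],None,fx=1.6,fy=1.6)
cv2.imwrite("pics/s1.png",a)
for t in(26,35,45): print(t,leaf(t))
rows([(leaf(t),4) for t in (28,36,45)]+[(leaf(t),2) for t in (52,60,67,75)])
```

```text
{'time': np.float64(4.0), 'joint_pos': array([ -35.887,   37.094,   32.098,  -35.367, -113.944,   35.398]), 'tool_pos': array([ 0.514, -0.343,  0.066]), 'tcp_rot': array([-179.969,   45.   ,  -84.272]), 'ft_force': array([0.596, 0.008, 0.465])}
26 (np.float64(0.14738946316574256), np.float64(0.07825910656537283), np.int64(45))
35 (np.float64(0.1334521128139619), np.float64(0.10192003223871735), np.int64(45))
45 (np.float64(0.11490485194281397), np.float64(0.12422718241315027), np.int64(45))
20
[{"dx":-5,"dy":0,"dz":-1,"ax":0,"ay":0,"az":0,"fingers":1},{"dx":-5,"dy":0,"dz":-2,"ax":0,"ay":0.1,"az":0,"fingers":1},{"dx":-5,"dy":0,"dz":-1,"ax":0.1,"ay":0,"az":0,"fingers":1},{"dx":-5,"dy":-1,"dz":-2,"ax":0,"ay":0.1,"az":0,"fingers":1},{"dx":-6,"dy":0,"dz":-1,"ax":0,"ay":0,"az":0,"fingers":1},{"dx":-6,"dy":0,"dz":-1,"ax":0,"ay":0,"az":0,"fingers":1},{"dx":-6,"dy":0,"dz":-2,"ax":0,"ay":0,"az":0,"fingers":1},{"dx":-6,"dy":0,"dz":-1,"ax":0,"ay":0,"az":0,"fingers":1},{"dx":-6,"dy":0,"dz":-1,"ax":0,"ay":0,"az":0,"fingers":1},{"dx":-7,"dy":0,"dz":0,"ax":0,"ay":0,"az":0,"fingers":1},{"dx":-6,"dy":0,"dz":-1,"ax":0,"ay":0,"az":0,"fingers":1},{"dx":-7,"dy":0,"dz":0,"ax":0,"ay":0,"az":0,"fingers":1},{"dx":-9,"dy":0,"dz":0,"ax":0,"ay":3.5,"az":0,"fingers":1},{"dx":-9,"dy":0,"dz":-1,"ax":0,"ay":3.5,"az":0,"fingers":1},{"dx":-11,"dy":0,"dz":0,"ax":0,"ay":4,"az":0,"fingers":1},{"dx":-10,"dy":0,"dz":-1,"ax":0,"ay":4,"az":0,"fingers":1},{"dx":-9,"dy":0,"dz":0,"ax":0,"ay":3.5,"az":0,"fingers":1},{"dx":-9,"dy":0,"dz":-1,"ax":0,"ay":3.5,"az":0,"fingers":1},{"dx":-11,"dy":0,"dz":0,"ax":0,"ay":4,"az":0,"fingers":1},{"dx":-10,"dy":0,"dz":-1,"ax":0,"ay":4,"az":0,"fingers":1}]
```

View pics/s1.png

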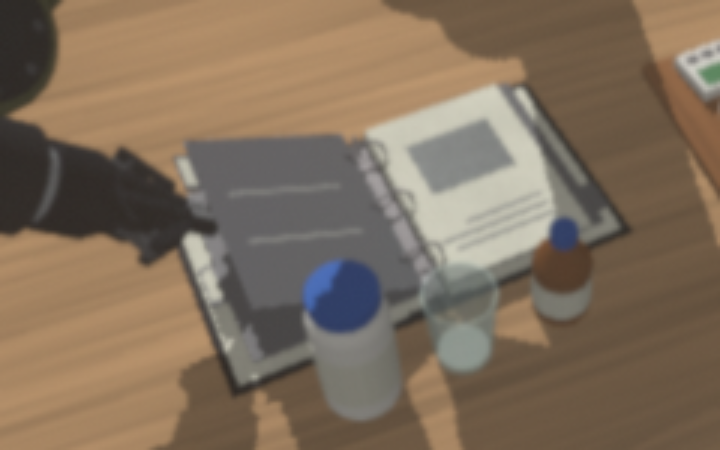

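The crop shows the shut fingers at the leaf's outer edge, at about crop (210,228). I'll check numerically whether the tip is hidden under the leaf.

Run:
```python
from plan import *
w=lambda x,r,z: B.apply([x,-r,z])+[BX,BY,0]
c=lambda n,X:((proj(n,X)-([140,140]))*3).round(0) if n=="scene" else proj(n,X).round(1)
for n in("scene","top"):
    print(n,"tip",c(n,pose(.156,.066,45)[0]))
    for th in(.36,.42,.5): print(th,[c(n,w(x,.175*np.cos(th),.027+.175*np.sin(th))) for x in(-.105,-.02,.105)])
r=nets.place_of("top","top_leaf_edge"),nets.place_of("scene","top_leaf_edge"); print([[ (q["xy"],q["conf"]) for q in x] for x in r])
im=viewer.camera("top")[:,:,::-1]; cv2.imwrite("pics/t1.png",cv2.resize(im[150:290,340:540],None,fx=4,fy=4,interpolation=cv2.INTER_CUBIC))
```

```text
scene tip [219. 223.]
0.36 [array([178., 147.]), array([205., 210.]), array([250., 316.])]
0.42 [array([180., 138.]), array([207., 202.]), array([252., 308.])]
0.5 [array([184., 127.]), array([211., 190.]), array([256., 296.])]
top tip [435.6 219.8]
0.36 [array([445.2, 256.8]), array([441.7, 219.1]), array([436.2, 164.3])]
0.42 [array([444.7, 257.1]), array([441.1, 219. ]), array([435.6, 163.8])]
0.5 [array([443.6, 257.5]), array([440., 219.]), array([434.4, 163.1])]
[[([318.4, 152.2], 0.7), ([438.7, 212.4], 0.65)], [([210.0, 216.2], 0.78)]]
```

View pics/t1.png

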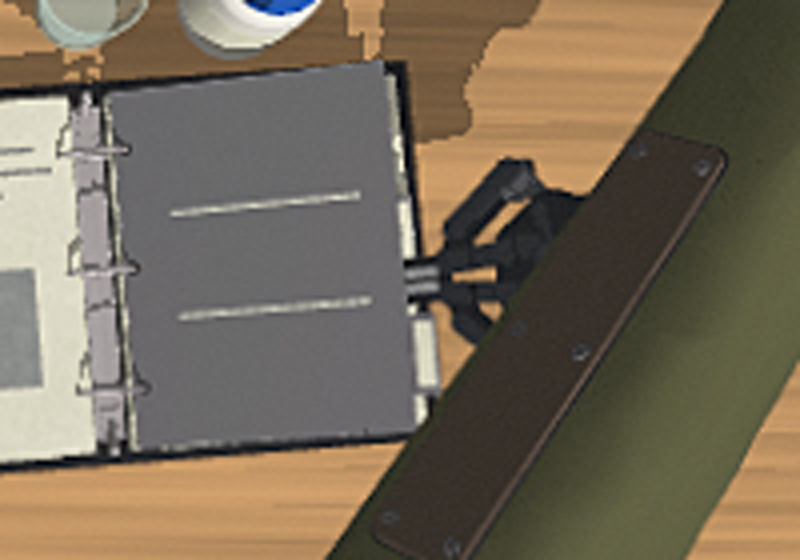

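The fingers disappear under the leaf's edge at top-crop (405,282), as intended. Starting the push.

Request:
{"method": "send_rows", "body": {"increments": [{"dx": -5, "dy": 0, "dz": -1, "ax": 0, "ay": 0, "az": 0, "fingers": 1}, {"dx": -5, "dy": 0, "dz": -2, "ax": 0, "ay": 0, "az": 0, "fingers": 1}, {"dx": -5, "dy": 0, "dz": -1, "ax": 0, "ay": 0, "az": 0, "fingers": 1}, {"dx": -5, "dy": 0, "dz": -2, "ax": 0, "ay": 0, "az": 0, "fingers": 1}, {"dx": -6, "dy": 0, "dz": -1, "ax": 0, "ay": 0, "az": 0, "fingers": 1}, {"dx": -6, "dy": 0, "dz": -1, "ax": 0, "ay": 0, "az": 0, "fingers": 1}, {"dx": -6, "dy": 0, "dz": -2, "ax": 0, "ay": 0, "az": 0, "fingers": 1}, {"dx": -6, "dy": 0, "dz": -1, "ax": 0, "ay": 0, "az": 0, "fingers": 1}, {"dx": -6, "dy": 0, "dz": -1, "ax": 0, "ay": 0, "az": 0, "fingers": 1}, {"dx": -7, "dy": 0, "dz": 0, "ax": 0, "ay": 0, "az": 0, "fingers": 1}, {"dx": -6, "dy": 0, "dz": -1, "ax": 0, "ay": 0, "az": 0, "fingers": 1}, {"dx": -7, "dy": 0, "dz": 0, "ax": 0, "ay": 0, "az": 0, "fingers": 1}]}}

```text
time: 5.45
tool_pos: [0.5102, -0.3034, 0.1261]
tcp_rot: [-180.0, 45.0, -84.3]
ft_force: [-0.4, -1.3, -0.5]
width: -0.001
grasp_force: 0.8
```

Run:
```python
from plan import *
o=telemetry.get_obs(); print({k:np.round(o[k],3) for k in("time","joint_pos","tool_pos","tcp_rot","ft_force")}); print(pose(*leaf(45))[0])
for n in("scene","top"):
    im=viewer.camera(n)[:,:,::-1]; 
    if n=="scene": cv2.imwrite("pics/s2.png",cv2.resize(im[110:290,120:380],None,fx=3,fy=3))
    for t in("top_leaf_edge","top_leaf_tab"): print(n,t,[(np.round(q["xy"],1),round(q["conf"],2)) for q in nets.place_of(n,t)[:2]])
    for th in(40,45,50):
        f=np.radians(th); print(th,[proj(n,B.apply([x,-r*np.cos(f),.027+r*np.sin(f)])+[BX,BY,0]).round(1) for x,r in((0,.175),(-.062,.19))])
rows([(leaf(t),2) for t in (52,60,67,75,82,90)]+[(leaf(t),2) for t in (95,100,105,110)])
```

```text
{'time': np.float64(5.45), 'joint_pos': array([ -33.898,   29.964,   28.931,  -37.314, -115.956,   31.05 ]), 'tool_pos': array([ 0.51 , -0.303,  0.126]), 'tcp_rot': array([-179.954,   45.001,  -84.26 ]), 'ft_force': array([-0.45 , -1.265, -0.487])}
[ 0.51051121 -0.30232311  0.12422718]
scene top_leaf_edge [(array([224. , 197.2]), 0.71)]
scene top_leaf_tab [(array([210.2, 179.8]), 0.76)]
40 [array([217.5, 198.9]), array([205.3, 182. ])]
45 [array([220.5, 194.6]), array([208.5, 177.4])]
50 [array([224. , 190.4]), array([212.1, 172.8])]
top top_leaf_edge [(array([429. , 209.1]), 0.89)]
top top_leaf_tab [(array([440. , 237.5]), 0.76)]
40 [array([433.9, 209.9]), array([443.1, 238.2])]
45 [array([430.6, 210. ]), array([439.6, 238.6])]
50 [array([426.6, 210.1]), array([435.3, 239.1])]
20
[{"dx":-9,"dy":0,"dz":1,"ax":0,"ay":3.5,"az":0,"fingers":1},{"dx":-9,"dy":0,"dz":0,"ax":0,"ay":3.5,"az":0,"fingers":1},{"dx":-11,"dy":0,"dz":0,"ax":0,"ay":4,"az":0,"fingers":1},{"dx":-10,"dy":0,"dz":-1,"ax":0,"ay":4,"az":0,"fingers":1},{"dx":-9,"dy":0,"dz":0,"ax":0,"ay":3.5,"az":0,"fingers":1},{"dx":-10,"dy
[... 158 characters left out ...]
rs":1},{"dx":-9,"dy":0,"dz":0,"ax":0,"ay":3.5,"az":0,"fingers":1},{"dx":-10,"dy":0,"dz":-1,"ax":0,"ay":3.5,"az":0,"fingers":1},{"dx":-10,"dy":0,"dz":0,"ax":0,"ay":4,"az":0,"fingers":1},{"dx":-11,"dy":0,"dz":-1,"ax":0,"ay":4,"az":0,"fingers":1},{"dx":-6,"dy":0,"dz":1,"ax":0,"ay":0,"az":0,"fingers":1},{"dx":-7,"dy":0,"dz":2,"ax":0,"ay":0,"az":0,"fingers":1},{"dx":-6,"dy":0,"dz":2,"ax":0,"ay":0,"az":0,"fingers":1},{"dx":-6,"dy":0,"dz":2,"ax":0,"ay":0,"az":0,"fingers":1},{"dx":-6,"dy":0,"dz":2,"ax":0,"ay":0,"az":0,"fingers":1},{"dx":-6,"dy":0,"dz":3,"ax":0,"ay":0,"az":0,"fingers":1},{"dx":-5,"dy":0,"dz":3,"ax":0,"ay":0,"az":0,"fingers":1},{"dx":-6,"dy":0,"dz":3,"ax":0,"ay":0,"az":0,"fingers":1}]
```

View pics/s2.png

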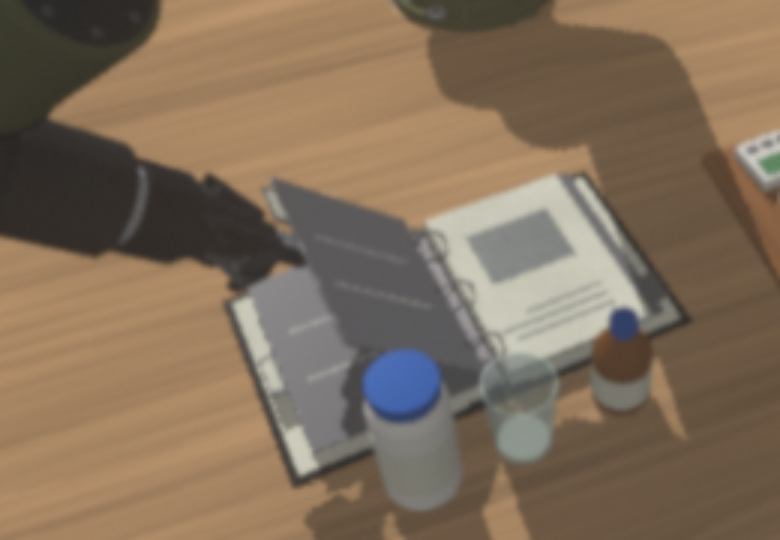

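The picture shows the top leaf raised to about 45° by the fingers at crop (290,250), with the lower divider still flat. Continuing.

Request:
{"method": "send_rows", "body": {"increments": [{"dx": -9, "dy": 0, "dz": 1, "ax": 0, "ay": 3.5, "az": 0, "fingers": 1}, {"dx": -9, "dy": 0, "dz": 0, "ax": 0, "ay": 3.5, "az": 0, "fingers": 1}, {"dx": -11, "dy": 0, "dz": 0, "ax": 0, "ay": 4, "az": 0, "fingers": 1}, {"dx": -10, "dy": 0, "dz": -1, "ax": 0, "ay": 4, "az": 0, "fingers": 1}, {"dx": -9, "dy": 0, "dz": 0, "ax": 0, "ay": 3.5, "az": 0, "fingers": 1}, {"dx": -10, "dy": 0, "dz": -1, "ax": 0, "ay": 3.5, "az": 0, "fingers": 1}, {"dx": -10, "dy": 0, "dz": 0, "ax": 0, "ay": 4, "az": 0, "fingers": 1}, {"dx": -10, "dy": 0, "dz": -1, "ax": 0, "ay": 4, "az": 0, "fingers": 1}, {"dx": -9, "dy": 0, "dz": 0, "ax": 0, "ay": 3.5, "az": 0, "fingers": 1}, {"dx": -10, "dy": 0, "dz": -1, "ax": 0, "ay": 3.5, "az": 0, "fingers": 1}, {"dx": -10, "dy": 0, "dz": 0, "ax": 0, "ay": 4, "az": 0, "fingers": 1}, {"dx": -11, "dy": 0, "dz": -1, "ax": 0, "ay": 4, "az": 0, "fingers": 1}, {"dx": -6, "dy": 0, "dz": 1, "ax": 0, "ay": 0, "az": 0, "fingers": 1}, {"dx": -7, "dy": 0, "dz": 2, "ax": 0, "ay": 0, "az": 0, "fingers": 1}, {"dx": -6, "dy": 0, "dz": 2, "ax": 0, "ay": 0, "az": 0, "fingers": 1}, {"dx": -6, "dy": 0, "dz": 2, "ax": 0, "ay": 0, "az": 0, "fingers": 1}, {"dx": -6, "dy": 0, "dz": 2, "ax": 0, "ay": 0, "az": 0, "fingers": 1}, {"dx": -6, "dy": 0, "dz": 3, "ax": 0, "ay": 0, "az": 0, "fingers": 1}, {"dx": -5, "dy": 0, "dz": 3, "ax": 0, "ay": 0, "az": 0, "fingers": 1}, {"dx": -6, "dy": 0, "dz": 3, "ax": 0, "ay": 0, "az": 0, "fingers": 1}]}}

```text
time: 7.75
tool_pos: [0.495, -0.1521, 0.1586]
tcp_rot: [-180.0, 0.0, -84.3]
ft_force: [-0.1, -0.9, 1.3]
width: 0.0
grasp_force: 0.5
```

Run:
```python
from plan import *
o=telemetry.get_obs(); print({k:np.round(o[k],3) for k in("time","joint_pos","tool_pos","tcp_rot","ft_force")}); print(pose(*leaf(110))[0])
for n in("scene","top"):
    im=viewer.camera(n)[:,:,::-1]; 
    if n=="scene": cv2.imwrite("pics/s3.png",cv2.resize(im[110:290,120:380],None,fx=3,fy=3))
rows([(leaf(t),2) for t in (118,126,134,142,150,156,161,166,170,174)])
```

```text
{'time': np.float64(7.75), 'joint_pos': array([ 5.2070e+00, -1.0191e+01, -1.4566e+01, -1.2000e-02, -8.5600e+01,
        4.8800e-01]), 'tool_pos': array([ 0.495, -0.152,  0.159]), 'tcp_rot': array([-1.79975e+02,  1.20000e-02, -8.43060e+01]), 'ft_force': array([-0.08 , -0.935,  1.349])}
[ 0.49557569 -0.15268851  0.15907   ]
20
[{"dx":-8,"dy":0,"dz":5,"ax":0,"ay":0,"az":0,"fingers":1},{"dx":-7,"dy":-1,"dz":5,"ax":0,"ay":0,"az":0.1,"fingers":1},{"dx":-8,"dy":0,"dz":6,"ax":0,"ay":0,"az":0,"fingers":1},{"dx":-8,"dy":0,"dz":5,"ax":0,"ay":0,"az":0,"fingers":1},{"dx":-7,"dy":0,"dz":6,"ax":0,"ay":0,"az":0,"fingers":1},{"dx":-7,"dy":0,"dz":6,"ax":0,"ay":0,"az":0,"fingers":1},{"dx":-6,"dy":0,"dz":7,"ax":0,"ay":0,"az":0,"fingers":1},{"dx":-7,"dy":0,"dz":7,"ax":0,"ay":0,"az":0,"fingers":1},{"dx":-5,"dy":0,"dz":8,"ax":0,"ay":0,"az":0,"fingers":1},{"dx":-6,"dy":0,"dz":8,"ax":0,"ay":0,"az":0,"fingers":1},{"dx":-3,"dy":0,"dz":6,"ax":0,"ay":0,"az":0,"fingers":1},{"dx":-3,"dy":0,"dz":6,"ax":0,"ay":0,"az":0,"fingers":1},{"dx":-2,"dy":0,"dz":5,"ax":0,"ay":0,"az":0,"fingers":1},{"dx":-3,"dy":0,"dz":6,"ax":0,"ay":0,"az":0,"fingers":1},{"dx":-2,"dy":0,"dz":6,"ax":0,"ay":0,"az":0,"fingers":1},{"dx":-1,"dy":0,"dz":5,"ax":0,"ay":0,"az":0,"fingers":1},{"dx":-1,"dy":0,"dz":5,"ax":0,"ay":0,"az":0,"fingers":1},{"dx":-1,"dy":0,"dz":4,"ax":0,"ay":0,"az":0,"fingers":1},{"dx":-1,"dy":0,"dz":5,"ax":0,"ay":0,"az":0,"fingers":1},{"dx":-1,"dy":0,"dz":5,"ax":0,"ay":0,"az":0,"fingers":1}]
```

View pics/s3.png

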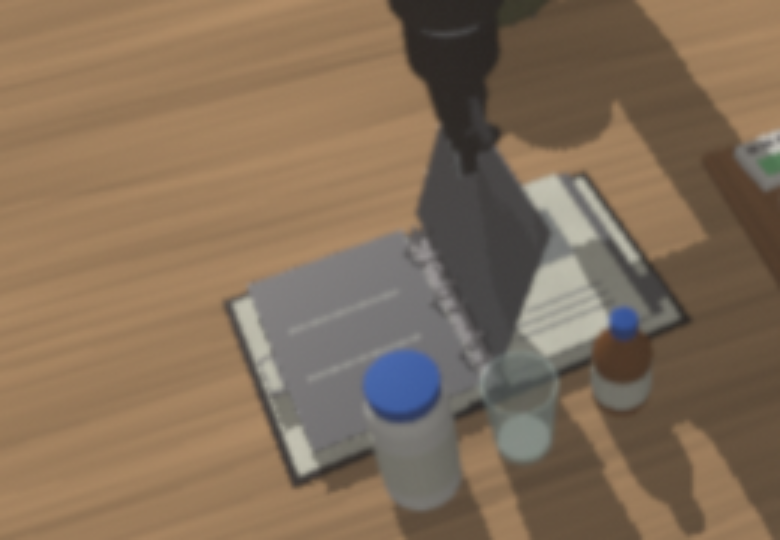

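The leaf is past upright, with the fingertips pressing its former underside at crop (470,165). The lower divider is flat and the binder hasn't moved. Continuing down.

Request:
{"method": "send_rows", "body": {"increments": [{"dx": -8, "dy": 0, "dz": 5, "ax": 0, "ay": 0, "az": 0, "fingers": 1}, {"dx": -7, "dy": 0, "dz": 5, "ax": 0, "ay": 0, "az": 0, "fingers": 1}, {"dx": -8, "dy": 0, "dz": 6, "ax": 0, "ay": 0, "az": 0, "fingers": 1}, {"dx": -8, "dy": 0, "dz": 5, "ax": 0, "ay": 0, "az": 0, "fingers": 1}, {"dx": -7, "dy": 0, "dz": 6, "ax": 0, "ay": 0, "az": 0, "fingers": 1}, {"dx": -7, "dy": 0, "dz": 6, "ax": 0, "ay": 0, "az": 0, "fingers": 1}, {"dx": -6, "dy": 0, "dz": 7, "ax": 0, "ay": 0, "az": 0, "fingers": 1}, {"dx": -7, "dy": 0, "dz": 7, "ax": 0, "ay": 0, "az": 0, "fingers": 1}, {"dx": -5, "dy": 0, "dz": 8, "ax": 0, "ay": 0, "az": 0, "fingers": 1}, {"dx": -6, "dy": 0, "dz": 8, "ax": 0, "ay": 0, "az": 0, "fingers": 1}, {"dx": -3, "dy": 0, "dz": 6, "ax": 0, "ay": 0, "az": 0, "fingers": 1}, {"dx": -3, "dy": 0, "dz": 6, "ax": 0, "ay": 0, "az": 0, "fingers": 1}, {"dx": -2, "dy": 0, "dz": 5, "ax": 0, "ay": 0, "az": 0, "fingers": 1}, {"dx": -3, "dy": 0, "dz": 6, "ax": 0, "ay": 0, "az": 0, "fingers": 1}, {"dx": -2, "dy": 0, "dz": 6, "ax": 0, "ay": 0, "az": 0, "fingers": 1}, {"dx": -1, "dy": 0, "dz": 5, "ax": 0, "ay": 0, "az": 0, "fingers": 1}, {"dx": -1, "dy": 0, "dz": 5, "ax": 0, "ay": 0, "az": 0, "fingers": 1}, {"dx": -1, "dy": 0, "dz": 4, "ax": 0, "ay": 0, "az": 0, "fingers": 1}, {"dx": -1, "dy": 0, "dz": 5, "ax": 0, "ay": 0, "az": 0, "fingers": 1}, {"dx": 0, "dy": 0, "dz": 4, "ax": 0, "ay": 0, "az": 0, "fingers": 1}]}}

```text
time: 9.85
tool_pos: [0.4866, -0.0668, 0.0435]
tcp_rot: [-180.0, 0.0, -84.3]
ft_force: [-0.1, 0.4, -0.1]
width: 0.002
grasp_force: 0.2
```

Request:
{"method": "send_rows", "body": {"increments": [{"dx": 0, "dy": 0, "dz": 4, "ax": 0, "ay": 0, "az": 0, "fingers": 1}, {"dx": 0, "dy": 0, "dz": 4, "ax": 0, "ay": 0, "az": 0, "fingers": 1}, {"dx": 0, "dy": 0, "dz": 3, "ax": 0, "ay": 0, "az": 0, "fingers": 1}, {"dx": 0, "dy": 0, "dz": 3, "ax": 0, "ay": 0, "az": 0, "fingers": 1}, {"dx": 0, "dy": 0, "dz": 2, "ax": 0, "ay": 0, "az": 0, "fingers": 1}, {"dx": 0, "dy": 0, "dz": 0, "ax": 0, "ay": 0, "az": 0, "fingers": 1}]}}

```text
time: 10.45
tool_pos: [0.4867, -0.0669, 0.0279]
tcp_rot: [-180.0, -0.0, -84.3]
ft_force: [-0.4, 1.4, 1.2]
width: -0.002
grasp_force: 0.4
```

Request:
{"method": "send_rows", "body": {"increments": [{"dx": 0, "dy": 0, "dz": 1, "ax": 0, "ay": 0, "az": 0, "fingers": 1}, {"dx": 0, "dy": 0, "dz": 1, "ax": 0, "ay": 0, "az": 0, "fingers": 1}, {"dx": 0, "dy": 0, "dz": 1, "ax": 0, "ay": 0, "az": 0, "fingers": 1}, {"dx": 0, "dy": 0, "dz": 0, "ax": 0, "ay": 0, "az": 0, "fingers": 1}, {"dx": 0, "dy": 0, "dz": 0, "ax": 0, "ay": 0, "az": 0, "fingers": 1}, {"dx": 0, "dy": 0, "dz": 0, "ax": 0, "ay": 0, "az": 0, "fingers": 1}]}}

```text
time: 11.05
tool_pos: [0.4871, -0.0668, 0.0257]
tcp_rot: [-179.9, -0.0, -84.3]
ft_force: [-2.5, 1.8, 5.0]
width: -0.0
grasp_force: 2.7
```

It presses flat at about 5 N. Drawing back straight up and then towards the robot.

Request:
{"method": "send_rows", "body": {"increments": [{"dx": 0, "dy": 0, "dz": -2, "ax": 0, "ay": 0, "az": 0, "fingers": 1}, {"dx": 0, "dy": 0, "dz": -5, "ax": 0, "ay": 0, "az": 0, "fingers": 1}, {"dx": 0, "dy": 0, "dz": -15, "ax": 0, "ay": 0, "az": 0, "fingers": 1}, {"dx": 0, "dy": 0, "dz": -25, "ax": 0, "ay": 0, "az": 0, "fingers": 1}, {"dx": 0, "dy": 0, "dz": -30, "ax": 0, "ay": 0, "az": 0, "fingers": 1}, {"dx": 0, "dy": 0, "dz": -30, "ax": 0, "ay": 0, "az": 0, "fingers": 1}, {"dx": 0, "dy": 0, "dz": -30, "ax": 0, "ay": 0, "az": 0, "fingers": 1}, {"dx": 0, "dy": 0, "dz": -20, "ax": 0, "ay": 0, "az": 0, "fingers": 1}, {"dx": 0, "dy": 25, "dz": 0, "ax": 0, "ay": 0, "az": 0, "fingers": 1}, {"dx": 0, "dy": 30, "dz": 0, "ax": 0, "ay": 0, "az": 0, "fingers": 1}, {"dx": 0, "dy": 30, "dz": 0, "ax": 0, "ay": 0, "az": 0, "fingers": 1}, {"dx": 0, "dy": 20, "dz": 0, "ax": 0, "ay": 0, "az": 0, "fingers": 1}, {"dx": 0, "dy": 0, "dz": 0, "ax": 0, "ay": 0, "az": 0, "fingers": 1}]}}

```text
time: 12.35
tool_pos: [0.3809, -0.0776, 0.1825]
tcp_rot: [-179.8, 0.0, -84.3]
ft_force: [0.6, -1.4, -0.5]
width: -0.0
grasp_force: 0.0
```

Run:
```python
from plan import *
print(telemetry.get_obs()["tool_pos"])
for n in("scene","top"):
    im=viewer.camera(n)[:,:,::-1]
    if n=="scene": cv2.imwrite("pics/s4.png",cv2.resize(im[110:290,120:380],None,fx=3,fy=3))
    for t in("top_leaf_edge","top_leaf_tab"): print(n,t,[(np.round(q["xy"],1),round(q["conf"],2)) for q in nets.place_of(n,t)[:2]])
    for th in(170,180):
        f=np.radians(th); print(th,[proj(n,B.apply([x,-r*np.cos(f),.027+r*np.sin(f)])+[BX,BY,0]).round(1) for x,r in((0,.175),(-.062,.19))])
```

```text
[ 0.38085397 -0.07760486  0.18252318]
scene top_leaf_edge [(array([325.7, 190.9]), 0.91)]
scene top_leaf_tab [(array([319.2, 172.1]), 0.62)]
170 [array([323. , 180.7]), array([317.7, 165.4])]
180 [array([323.6, 187.3]), array([318.5, 172.6])]
top top_leaf_edge [(array([290.1, 223.8]), 0.67), (array([328. , 221.8]), 0.22)]
top top_leaf_tab [(array([286.3, 249.3]), 0.66)]
170 [array([292.4, 222.6]), array([288. , 250.3])]
180 [array([291.6, 223.1]), array([287.2, 250.1])]
```

View pics/s4.png

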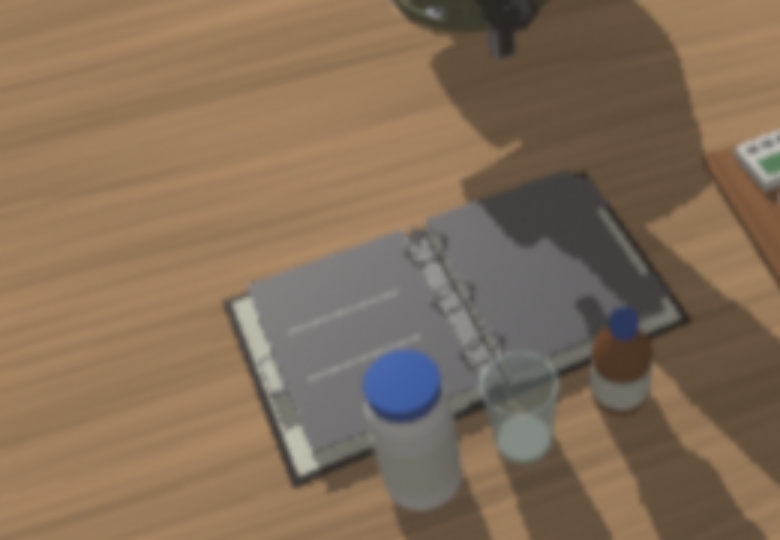

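The leaf lies flat on the left (crop 430–670, 175–330), the lower divider is flat on the right, and nothing else has been disturbed. Handing in.

```bash
python3 -c "
from plant import order; print(order.job_done())"
```

```text
the job is handed in; nothing more can be done
None
```

The top divider was pushed over the rings and pressed flat on the left-hand pages; the final picture shows the lower divider, binder and other things in place, and the job is handed in (no verdict was returned).

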